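Topping up the gel-bottle rack

TASK

Top up the gravity rack with the two gel bottles standing on its loading tray: tip each one over and roll it down the lane, so that it comes to rest against the bottles already there with its cap to the same side as theirs. Mind that one of the two stands on its base and the other on its cap. Tip and roll them, do not lift them off the rack, and leave the things around the rack where they are.

Things in the scene. Friction and masses are not known exactly. Their poses are not given: they have to be found in the camera images.
- rack: Fixed aluminium gravity rack: flat loading tray, then a lane sloping down at 16 degrees to a stop. Origin on the counter under the middle of the edge where tray and lane meet; z up, y down the lane, x across it (the lying bottles' caps are on its +x side). A lying bottle rolls down the lane by itself but stays put on the flat tray. The axes of a full row of four lie at y = 195, 155, 114 and 74 mm.
- rack_tray (a point): Centre of the tray's floor, 90 mm above the counter. The floor reaches 165 mm to either side (rack x) and 135 mm to back and front (rack y), with 10 mm high, 4 mm thick lips at its back and two sides. Along its front edge (rack y = 0) two walls, 25 mm high and 4 mm thick, leave a 166 mm wide mouth in the middle, open to the lane.
- rack_mouth (a point): Middle of the tray's front edge, at floor level, where the lane begins. The lane's cheeks stand 36 mm above its floor; they narrow from 166 mm at the mouth to an inner width of 132 mm, 45 mm down the lane, and stay so.
- rack_stop (a point): Middle of the inner face of the stop plate at the low end of the lane, at floor level (28 mm above the counter), 216 mm from the mouth along rack y.
- bottle_a: Gel bottle, 118 mm long: body 42 mm in diameter, 86 mm long, then a narrower flat cap, 32 mm in diameter, 32 mm long; 0.08 to 0.17 kg, centre of mass about 53 mm from the base. Pushed near its top it tips, low down it slides; lying, it rolls. To be loaded. At the start it stands on the tray on its base, cap up. Origin at the centre of its base, z along its axis towards the cap.
- bottle_a_cap (a point): Centre of the outer face of bottle_a's cap, on its axis.
- bottle_a_base (a point): Centre of bottle_a's base, on its axis, 118 mm from the cap point.
- bottle_b: Gel bottle, 118 mm long: body 42 mm in diameter, 86 mm long, then a narrower flat cap, 32 mm in diameter, 32 mm long; 0.08 to 0.17 kg, centre of mass about 53 mm from the base. Pushed near its top it tips, low down it slides; lying, it rolls. To be loaded. At the start it stands on the tray upside down, on its cap. Origin at the centre of the cap's outer face, z along its axis towards the base.
- bottle_b_cap (a point): Centre of the outer face of bottle_b's cap, on its axis.
- bottle_b_base (a point): Centre of bottle_b's base, on its axis, 118 mm from the cap point.
- lying_a: Gel bottle, 118 mm long: body 42 mm in diameter, 86 mm long, then a narrower flat cap, 32 mm in diameter, 32 mm long; 0.08 to 0.17 kg, centre of mass about 53 mm from the base. Pushed near its top it tips, low down it slides; lying, it rolls. Already in the lane, lying against the stop. Origin on its axis at mid-length, x along its axis towards the cap.
- lying_a_cap (a point): Centre of the outer face of lying_a's cap.
- lying_a_base (a point): Centre of lying_a's base.
- lying_b: Gel bottle, 118 mm long: body 42 mm in diameter, 86 mm long, then a narrower flat cap, 32 mm in diameter, 32 mm long; 0.08 to 0.17 kg, centre of mass about 53 mm from the base. Pushed near its top it tips, low down it slides; lying, it rolls. Already in the lane, lying against lying_a. Origin on its axis at mid-length, x along its axis towards the cap.
- lying_b_cap (a point): Centre of the outer face of lying_b's cap.
- lying_b_base (a point): Centre of lying_b's base.
- probe: On the counter beside the rack or around it; a bystander, to be left where it is. White hand-held probe lying flat, 130 x 58 x 32 mm, in the corner between tray and lane nearer the robot; origin under its middle, x towards its broad head.
- swab_jar: On the counter beside the rack or around it; a bystander, to be left where it is. Glass jar with a steel lid, 62 mm in diameter, 86 mm high, in the corner between tray and lane away from the robot; origin at the centre of its underside.
- wipes_tub: On the counter beside the rack or around it; a bystander, to be left where it is. White round tub, 94 mm in diameter, 156 mm high; origin at the centre of its underside.
- pump_bottle: On the counter beside the rack or around it; a bystander, to be left where it is. White pump bottle, 68 mm in diameter, 164 mm high; origin at the centre of its underside.
- glove_box: On the counter beside the rack or around it; a bystander, to be left where it is. Blue carton, 120 x 235 x 75 mm; origin at the centre of its underside.
- marker: On the counter beside the rack or around it; a bystander, to be left where it is. Pen, 125 mm long, 15 mm thick; origin under its middle.
- steel_bowl: On the counter beside the rack or around it; a bystander, to be left where it is. Steel bowl, 110 mm in diameter, 42 mm high; origin at the centre of its underside.
Things that resemble listed ones, but are neither listed nor needed, are in the scene too. Leave any purple look-alike of the bottle_a alone.

How it is judged:
By the outcome, as a careful person would: the job done as asked, in the order asked, and still so for the second after the job is handed in, with the robot touching nothing.
It also fails if it takes over 61 s, if anything falls off the work surface, if the arm or the gripper's body presses on something with over 40 N, if the wrist force passes 120 N, or if a joint passes its speed limit or range.

ROBOT

A 6-joint arm with a two-finger parallel gripper is mounted at the origin on the work surface. World frame = base frame: x ahead of the robot, y to its left, z up, the work surface at z = 0. Lengths are in m, angles in degrees, forces in N, time in s.
With the tool pointing down it reaches from about 0.4 to 0.825 m from the base axis. Payload 7 kg.
Tool frame: the origin (TCP) lies midway between the tips of the shut fingers; the grasp point (between the pads) lies 19 mm behind it; z points along the fingers, y is the direction in which the jaws open and shut (so a half turn about z gives the same grasp; the last joint's range is limited). The gripper opens to 88 mm and grips with 3 to 60 N. Pads are 19 mm wide; open, the fingers measure 130 mm over their backs; the gripper's body (78 mm by 193 mm) begins 47 mm behind the grasp point.
Start: joints at [81.308, 20.546, 0.682, 0, -70.136, -16.507], TCP at [0.287, 0.611, 0.227] pointing down, gripper open.
Joint ranges: [-176.03, 176.03], [-82.01, 121.73], [-58.28, 71.71], [-173.87, 95.51], [-174.79, -0.11], [-173.66, 173.66]. Speed limits (degrees/s): [136.94, 136.94, 172.46, 180, 180, 180].

INTERFACE

Orientations are given as [roll, pitch, yaw] about the fixed x, y, z axes, in that order (R = Rz(yaw) Ry(pitch) Rx(roll)).
In Python, from plant import ctrl, snapshot gives the robot as it stands.
- The arm moves only by the shell command python3 -m pendant 'ROWS'. ROWS is JSON, a list of rows, each a list of 7 numbers: the shift along the tool's x, y, z in m, then the turn, a rotation vector about the tool's x, y, z in rad, then the opening, from -1 (shut) to 1 (fully open), so that 0 is half open. In form: [[x, y, z, ax, ay, az, jaw], ...]. A call has 1 to 12 rows; each row is the pose to reach, as a shift and turn from the pose commanded when the call began, along the tool's axes at that moment; what a row does not reach only later rows make up. A row lasts 1/8 s, in which the tool goes at most 62.5 mm and 10.7 degrees, less where a joint would pass 70% of its speed; a pose out of reach is approached as far as the arm can. A call with a gripper value outside its range is refused whole. The fingers move at their own pace and stop on an object; the grip force is fixed at half the most. Time passes only in rows, so rows that repeat a pose let the fingers close. It gives the time, the measured TCP pose, the force and the opening at its end, in the units of the state.
- ctrl.get_obs(): the state, without advancing time (a new reading comes with each control period).
- snapshot(name): name is "scene" or "top" or "wrist"; returns a dict with "image" (420x560x3 uint8, blue, green, red), "mtx" (3x3 intrinsics, pixels), "eye" and "attitude" of the camera in the world; the wrist camera has in their place "tool_from_camera" (4x4, takes a point from camera to tool coordinates, whose origin is the TCP and whose axes are the flange's). Camera axes: x right, y up, looking along -z (the intrinsics and any distortion apply to the point x, -y, -z); pixel columns grow to the right and rows downward; lengths in m; the calibration is good to about 2 mm. A picture is of the moment at which its call begins: read the wrist's pose just before it. There is no depth.
- ctrl.close_job(): hands the job in, once; it reports no verdict.
The state is a dict: "clock": time; "joint_pos": joint angles; "qvel": joint speeds; "tau": joint torques, N m; "tool_pos": TCP position; "orientation": TCP orientation; "force": force on the tool from outside, world axes, zero at the start; "moment": the same for the moment, N m; "opening": finger opening in m.
Only numpy, scipy, OpenCV 4.12 (cv2) and the standard library are available. Lean on these libraries where they do the work, as an engineer would, in place of code of your own. Each camera call takes 0.05 s, during which the arm holds its last target.

## Working session

There is one attempt and no reset: what is moved stays moved. The work goes in short steps, Python scripts to look and compute and a shell command to move; the robot and the scene stay as the last step left them, time stands still between calls to the robot, and variables do not carry over. Pictures are saved under pics/ and viewed, and the job is handed in when it is done.

```bash
ls; mkdir -p pics
python3 - <<'E'
from plant import ctrl,snapshot
import cv2,numpy as np
print(ctrl.get_obs())
for n in("scene","top","wrist"):
    s=snapshot(n); cv2.imwrite(f"pics/{n}0.png",s["image"]); print(n,{k:np.round(v,4).tolist() for k,v in s.items() if k!="image" and not isinstance(v,str)})
E
```

```text
pics
{'clock': 0.0, 'joint_pos': array([ 8.13070853e+01,  2.05934819e+01,  6.34255316e-01, -1.95393825e-02,
       -7.01376699e+01, -1.65081102e+01]), 'qvel': array([-0.06549177, -0.07251733, -0.08172614,  0.02058399, -0.0474354 ,
        0.18258401]), 'tau': array([ 1.22465586e-03, -5.82714951e+01,  2.93045801e+01,  6.99667364e+00,
        6.97305237e-03, -1.60160885e-04]), 'tool_pos': array([0.28721763, 0.61029752, 0.22560509]), 'orientation': array([ 1.79901878e+02, -9.92482440e-03, -2.52076707e+01]), 'force': array([ 0.64245182, -0.58598337, -0.45938902]), 'moment': array([0.02385257, 0.0519778 , 0.00482279]), 'opening': 0.08764098885195518}
scene {'mtx': [[459.8385, 0.0, 285.9831], [0.0, 459.8385, 203.4174], [0.0, 0.0, 1.0]], 'eye': [1.1941, 0.8461, 1.0246], 'attitude': [48.4302, 0.9534, 142.589]}
top {'mtx': [[533.1299, 0.0, 290.4527], [0.0, 533.1299, 209.6506], [0.0, 0.0, 1.0]], 'eye': [0.4987, 0.0241, 1.6423], 'attitude': [3.9446, 0.6462, -88.6784]}
wrist {'mtx': [[297.3404, 0.0, 284.1444], [0.0, 297.3404, 210.3414], [0.0, 0.0, 1.0]], 'tool_from_camera': [[-0.0003, 0.965, 0.2623, 0.0713], [1.0, 0.0003, -0.0001, 0.0009], [-0.0002, 0.2623, -0.965, -0.1588], [0.0, 0.0, 0.0, 1.0]]}
```

View pics/scene0.png

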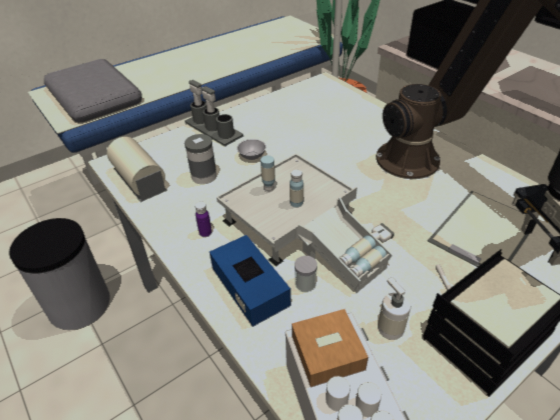

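View pics/top0.png

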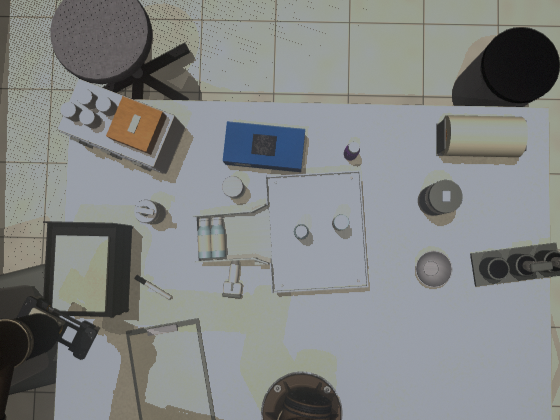

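View pics/wrist0.png

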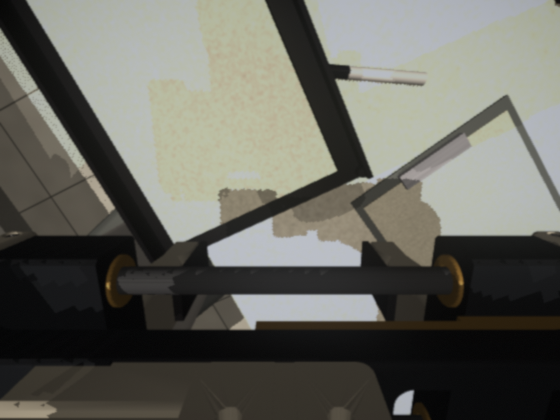

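```bash
cat > h.py <<'E'
import numpy as np,cv2
from scipy.spatial.transform import Rotation as R
from plant import ctrl,snapshot
def cam(s):
    if "eye" in s:
        return np.array(s["eye"]),R.from_euler("xyz",s["attitude"],degrees=True).as_matrix()
def proj(s,P):
    e,A=cam(s); c=(np.atleast_2d(P)-e)@A; c=c*[1,-1,-1]
    K=np.array(s["mtx"]); u=c@K.T; return u[:,:2]/u[:,2:]
def ray(s,px,z):
    e,A=cam(s);K=np.array(s["mtx"])
    d=np.linalg.inv(K)@np.array([px[0],px[1],1.]); d=A@(d*[1,-1,-1]); return e+d*(z-e[2])/d[2]
E
python3 - <<'E'
import cv2
t=cv2.imread("pics/top0.png");cv2.imwrite("pics/top0c.png",cv2.resize(t[160:305,185:385],None,fx=4,fy=4,interpolation=3))
t=cv2.imread("pics/scene0.png");cv2.imwrite("pics/scene0c.png",cv2.resize(t[140:300,190:410],None,fx=3.6,fy=3.6,interpolation=3))
E
```

```text
(no output)
```

View pics/top0c.png

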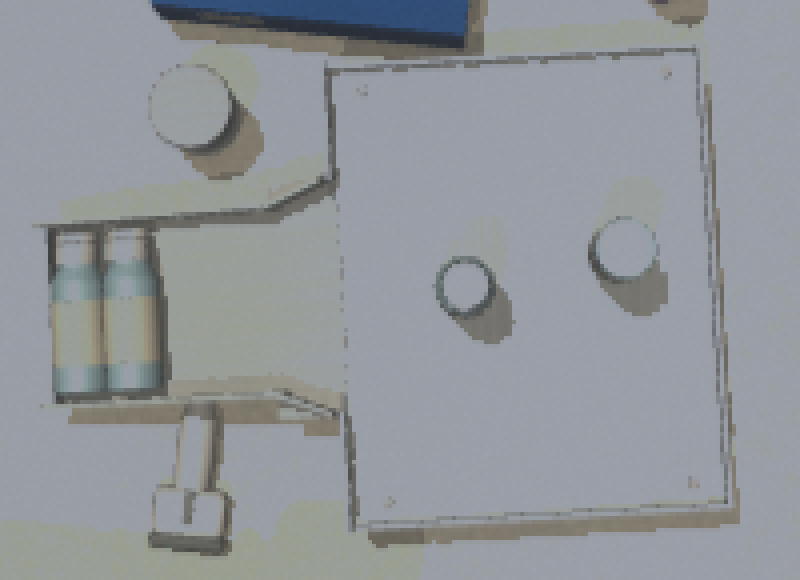

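View pics/scene0c.png

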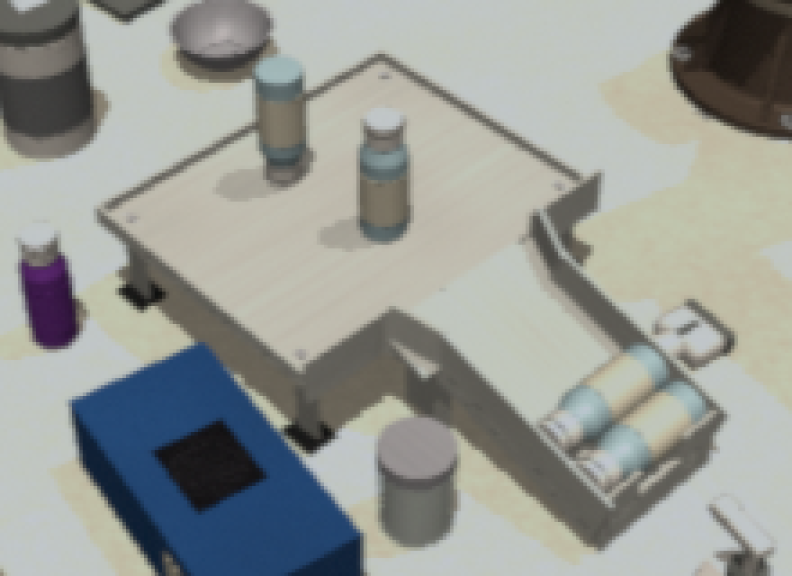

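```bash
cat >> h.py <<'E'
def pt(x,y,z):return [x,y,z]
E
python3 - <<'E'
from h import *
import pickle
s=snapshot("top");sc=snapshot("scene")
f=lambda u,v:(185+u/4-.4,160+v/4-.4)
g=lambda u,v:(190+u/3.6-.4,140+v/3.6-.4)
for n,p,z in[("FL",(330,72),.1),("BL",(695,50),.1),("BR",(726,502),.1),("FR",(354,526),.115),("mouthL",(338,180),.115),("mouthR",(346,410),.115),("capA",(465,286),.208),("baseB",(625,249),.208),("lyB_cap",(125,229),.06),("lyBbase",(135,393),.06)]:
    print(n,ray(s,f(*p),z).round(4))
for n,p,z in[("BL",(100,212),.1),("BR",(381,56),.1),("capA",(384,121),.208),("baseB",(279,70),.208),("A base",(384,231),.09),("capB",(283,176),.09)]:
    print("scene",n,ray(sc,g(*p),z).round(4))
E
```

```text
FL [0.6967 0.1141 0.1   ]
BL [ 0.7185 -0.151   0.1   ]
BR [ 0.3927 -0.1779  0.1   ]
FR [0.3705 0.0877 0.115 ]
mouthL [0.6168 0.1055 0.115 ]
mouthR [0.4524 0.0955 0.115 ]
capA [0.5401 0.0133 0.208 ]
baseB [ 0.5674 -0.0937  0.208 ]
lyB_cap [0.581 0.266 0.06 ]
lyBbase [0.4596 0.2546 0.06  ]
scene BL [ 0.7244 -0.1411  0.1   ]
scene BR [ 0.3956 -0.1697  0.1   ]
scene capA [0.5423 0.0204 0.208 ]
scene baseB [ 0.5677 -0.0887  0.208 ]
scene A base [0.5425 0.0203 0.09  ]
scene capB [ 0.567  -0.0926  0.09  ]
```

```bash
cat >> h.py <<'E'
def pose():
    o=ctrl.get_obs(); return np.array(o["tool_pos"]),R.from_euler("xyz",o["orientation"],degrees=True),o
def go(p,yaw,rpy=None):
    q,r,o=pose()
    t=R.from_euler("xyz",rpy or [180,0,yaw],degrees=True)
    print("clock",round(o["clock"],2),"shift",(r.inv().apply(np.array(p)-q)).round(4),"turn",(r.inv()*t).as_rotvec().round(4))
RY=4.7;RO=np.array([.535,.107])
def w(x,y,z=0,o=None,yaw=None):
    a=np.radians(RY if yaw is None else yaw);o=RO if o is None else o
    return np.array([o[0]+x*np.cos(a)-y*np.sin(a),o[1]+x*np.sin(a)+y*np.cos(a),z])
E
python3 -c "
from h import *
go([.43,-.04,.40],4.7)"
```

```text
clock 0.25 shift [ 0.4061  0.528  -0.1734] turn [ 7.000e-04  1.000e-04 -5.219e-01]
```

```bash
python3 -m pendant '[[0.03,0.03,-0.06,0,0,-0.1,1],[0.07,0.08,-0.1,0,0,-0.25,1],[0.406,0.528,-0.173,0,0,-0.522,1],[0.406,0.528,-0.173,0,0,-0.522,1],[0.406,0.528,-0.173,0,0,-0.522,1],[0.406,0.528,-0.173,0,0,-0.522,1],[0.406,0.528,-0.173,0,0,-0.522,1],[0.406,0.528,-0.173,0,0,-0.522,1],[0.406,0.528,-0.173,0,0,-0.522,1],[0.406,0.528,-0.173,0,0,-0.522,1],[0.406,0.528,-0.173,0,0,-0.522,1],[0.406,0.528,-0.173,0,0,-0.522,1]]'
python3 - <<'E'
from h import *
import pickle
q,r,o=pose();s=snapshot("wrist");cv2.imwrite("pics/w1.png",s["image"]);pickle.dump((q,r.as_matrix(),s),open("w1.pkl","wb"));print(q,o["orientation"],o["joint_pos"])
E
```

```text
clock: 1.75
tool_pos: [0.4299, -0.0427, 0.4002]
orientation: [180.0, -0.1, 4.5]
force: [0.3, 0.7, -0.5]
opening: 0.0876
[ 0.42994883 -0.04272598  0.4002474 ] [ 1.79998264e+02 -5.84902321e-02  4.52427274e+00] [ 2.06962437e+01 -7.30982271e+00 -9.44624060e+00  1.79707655e-02
 -8.78078898e+01  7.38273495e+01]
```

View pics/w1.png

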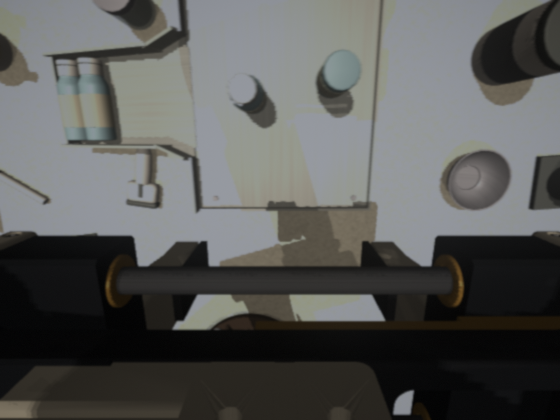

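```bash
cat >> h.py <<'E'
def wray(q,Rm,s,px,z):
    T=np.array(s["tool_from_camera"]);K=np.array(s["mtx"])
    d=np.linalg.inv(K)@np.array([px[0],px[1],1.])*[1,-1,-1]
    d=Rm@(T[:3,:3]@d); e=q+Rm@T[:3,3]; return e+d*(z-e[2])/d[2]
E
python3 -c "
import cv2
t=cv2.imread('pics/w1.png');cv2.imwrite('pics/w1c.png',cv2.resize(t[0:220,180:390],None,fx=2.7,fy=2.7,interpolation=3))"
```

```text
(no output)
```

View pics/w1c.png

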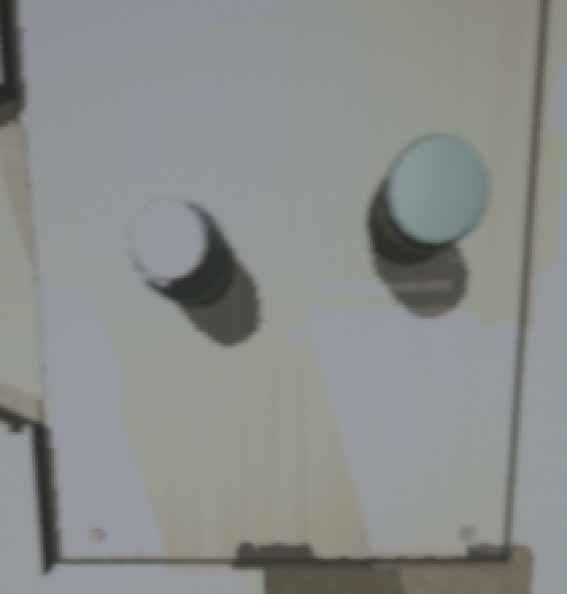

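Run:
```python
from h import *
import pickle
q,Rm,s=pickle.load(open("w1.pkl","rb"))
for n,(u,v),z in[("capA",(168,239),.208),("baseB",(438,188),.208),("BR",(507,561),.1),("FR",(46,568),.115),("FRfloor",(57,560),.09),("mouthR",(38,424),.115),("mouthR",(44,424),.09),("mouthL",(22,110),.09),("back edge",(528,280),.1),("back edge",(543,20),.1)]:
    p=wray(q,Rm,s,(180+u/2.7-.4,v/2.7-.4),z)
    d=p[:2]-RO;a=np.radians(RY);print(n,p.round(4),"rack",(d@[[np.cos(a),-np.sin(a)],[np.sin(a),np.cos(a)]]).round(4))
```

```text
capA [0.5409 0.0115 0.208 ] rack [-0.002  -0.0956]
baseB [ 0.5685 -0.0957  0.208 ] rack [ 0.0168 -0.2048]
BR [ 0.3917 -0.1801  0.1   ] rack [-0.1663 -0.2744]
FR [0.3704 0.0872 0.115 ] rack [-0.1657 -0.0063]
FRfloor [0.3686 0.0876 0.09  ] rack [-0.1674 -0.0057]
mouthR [0.4518 0.0917 0.115 ] rack [-0.0842 -0.0085]
mouthR [0.4493 0.0955 0.09  ] rack [-0.0863 -0.0044]
mouthL [0.6115 0.1073 0.09  ] rack [ 0.0763 -0.006 ]
back edge [ 0.548  -0.1677  0.1   ] rack [-0.0096 -0.2748]
back edge [ 0.6701 -0.1557  0.1   ] rack [ 0.1131 -0.2729]
```

```bash
sed -i 's/^RY=.*/RY=4.7;RO=np.array([.5345,.1025])/' h.py; python3 -c "
from h import *
go([.5405,.013,.24],4.7);go([.5405,.013,.148],4.7)"
```

```text
clock 1.8 shift [ 0.1142 -0.0476  0.1604] turn [ 0.0008 -0.0008 -0.0027]
clock 1.8 shift [ 0.1141 -0.0477  0.2524] turn [ 0.0008 -0.0008 -0.0027]
```

```bash
python3 -m pendant '[[0.05,-0.021,0.06,0,0,-0.002,1],[0.1,-0.042,0.1,0,0,-0.002,1],[0.114,-0.048,0.15,0,0,-0.002,1],[0.114,-0.048,0.2,0,0,-0.002,1],[0.114,-0.048,0.252,0,0,-0.002,1],[0.114,-0.048,0.252,0,0,-0.002,1],[0.114,-0.048,0.252,0,0,-0.002,1]]'
python3 -c "
from h import *
s=snapshot('wrist');cv2.imwrite('pics/w2.png',s['image'])
s=snapshot('scene');cv2.imwrite('pics/s2.png',cv2.resize(s['image'][120:320,180:420],None,fx=3,fy=3))"
```

```text
clock: 2.68
tool_pos: [0.5409, 0.0176, 0.1497]
orientation: [180.0, -0.1, 4.9]
force: [-0.8, 1.0, 0.6]
opening: 0.0876
```

View pics/w2.png

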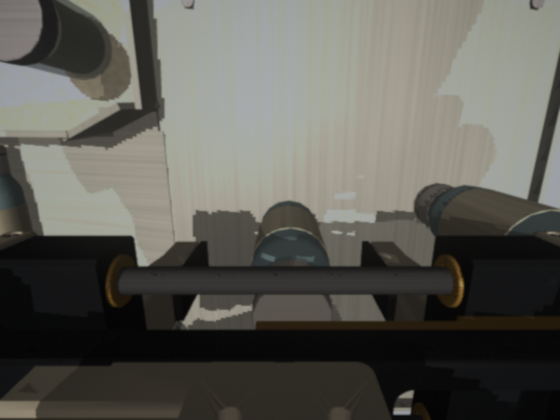

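View pics/s2.png

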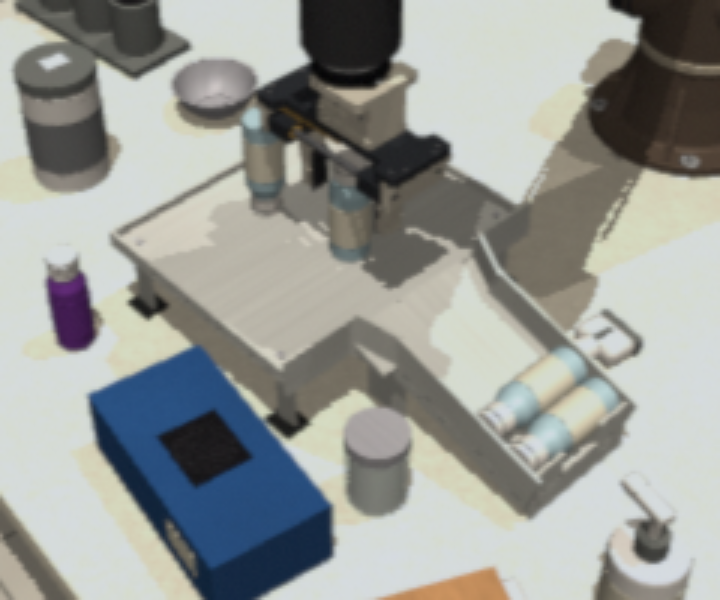

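```bash
python3 -m pendant '[[0,0,0,0,0,0,-1],[0,0,0,0,0,0,-1],[0,0,0,0,0,0,-1],[0,0,0,0,0,0,-1],[0,0,0,0,0,0,-1]]'
```

```text
clock: 3.4
tool_pos: [0.5396, 0.0172, 0.1476]
orientation: [180.0, 0.0, 4.8]
force: [0.9, -0.2, 1.2]
opening: 0.0434
```

```bash
python3 -m pendant '[[-0.01,0,0,0,0,0,-1],[-0.022,0,0,0,0,0,-1],[-0.036,0,0,0,0,0,-1],[-0.05,0,0,0,0,0,-1],[-0.064,0,0,0,0,0,-1],[-0.074,0,0,0,0,0,-1],[-0.078,0,0,0,0,0,-1],[-0.078,0,0,0,0,0,-1],[-0.078,0,0,0,0,0,1],[-0.078,0,0,0,0,0,1],[-0.078,0,0,0,0,0,1],[-0.078,0,0,0,0,0,1]]'
python3 -c "
from h import *
q,r,o=pose();d=q[:2]-RO;a=np.radians(RY);print(q,o['orientation'],d@[[np.cos(a),-np.sin(a)],[np.sin(a),np.cos(a)]])
s=snapshot('wrist');cv2.imwrite('pics/w3.png',s['image'])"
```

```text
clock: 4.9
tool_pos: [0.462, 0.0108, 0.1475]
orientation: [180.0, -0.0, 4.8]
force: [-0.8, -0.1, 0.2]
opening: 0.0758
[0.4620469  0.01076616 0.14754154] [ 1.79997943e+02 -1.40536562e-04  4.82042780e+00] [-0.079726   -0.08548867]
```

View pics/w3.png

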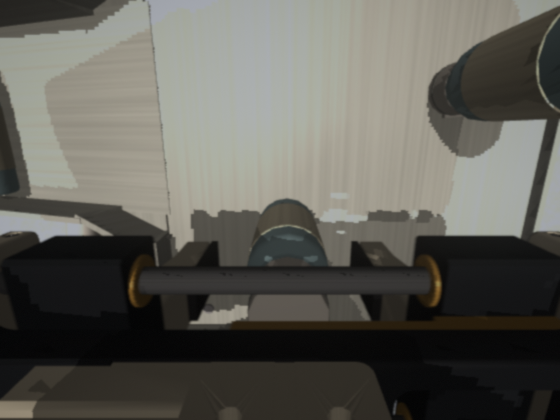

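```bash
python3 -m pendant '[[0,0.001,-0.04,0,0,0,1],[0,0.001,-0.08,0,0,0,1],[0,0.001,-0.08,0,0,0,-1],[-0.02,0.001,-0.08,0,0,0,-1],[-0.043,0.001,-0.08,0,0,0,-1],[-0.043,0.001,-0.08,0,0,0,-1],[-0.043,0.001,-0.06,0,0,0,-1],[-0.043,0.001,-0.036,0,0,0,-1],[-0.043,0.001,-0.036,0,0,0,-1],[-0.043,0.001,-0.036,0,0,0,-1]]'
python3 -c "
from h import *
s=snapshot('wrist');cv2.imwrite('pics/w4.png',s['image'])
s=snapshot('scene');cv2.imwrite('pics/s4.png',cv2.resize(s['image'][120:320,180:420],None,fx=3,fy=3))"
```

```text
clock: 6.2
tool_pos: [0.4194, 0.0062, 0.184]
orientation: [180.0, -0.0, 4.8]
force: [0.6, 0.2, 0.4]
opening: 0.0132
```

View pics/w4.png

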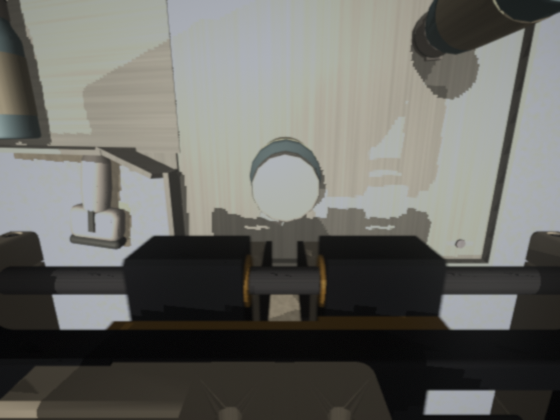

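View pics/s4.png

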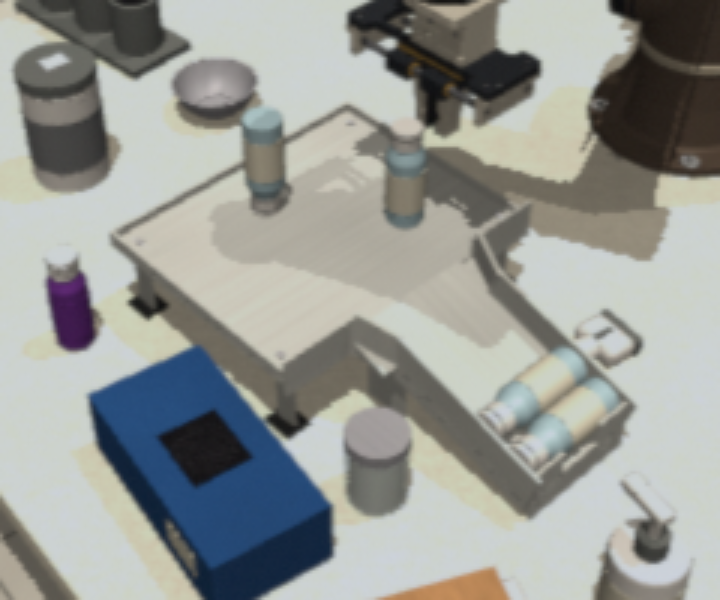

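```bash
python3 -m pendant '[[0.012,0,0,0,0,0,-1],[0.018,0,0,0,0,0,-1],[0.025,0,0,0,0,0,-1],[0.032,0,0,0,0,0,-1],[0.039,0,0,0,0,0,-1],[0.046,0,0,0,0,0,-1],[0.052,0,0,0,0,0,-1],[0.058,0,0,0,0,0,-1],[0.064,0,0,0,0,0,-1],[0.070,0,0,0,0,0,-1],[0.076,0,0,0,0,0,-1],[0.076,0,0,0,0,0,-1]]'
python3 -c "
from h import *
import pickle
q,r,o=pose();s=snapshot('wrist');cv2.imwrite('pics/w5.png',s['image']);pickle.dump((q,r.as_matrix(),s),open('w5.pkl','wb'))
s=snapshot('top');cv2.imwrite('pics/t5.png',cv2.resize(s['image'][160:305,185:385],None,fx=4,fy=4))"
```

```text
clock: 7.8
tool_pos: [0.4952, 0.0126, 0.1833]
orientation: [180.0, 0.0, 4.8]
force: [-0.4, -0.3, 1.9]
opening: 0.0006
```

View pics/w5.png

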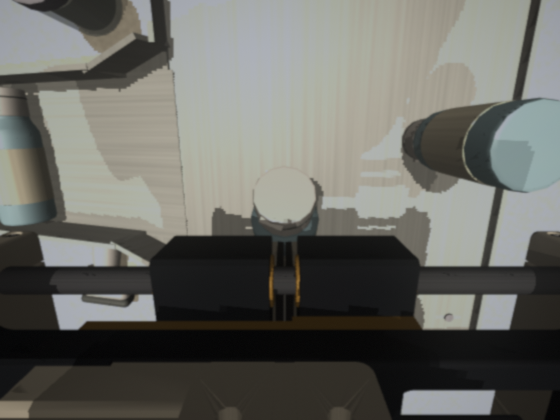

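View pics/t5.png

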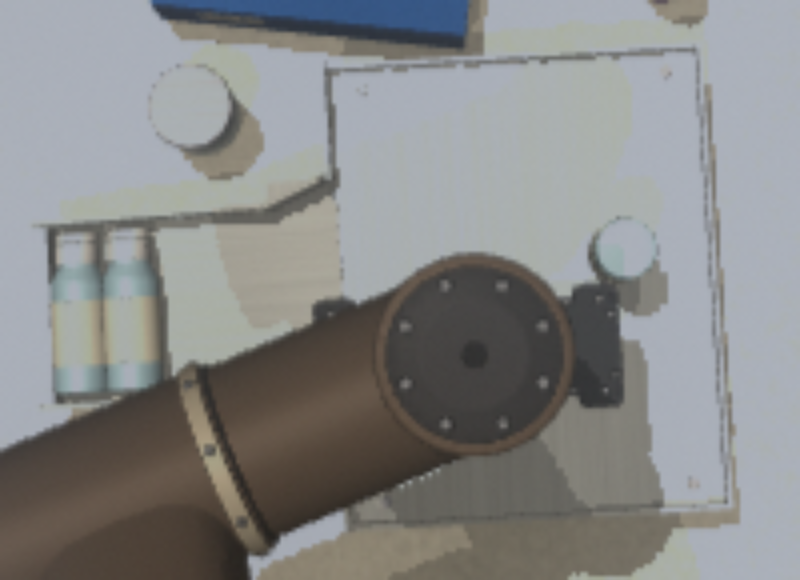

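```bash
python3 -m pendant '[[0.006,0,0,0,0,0,-1],[0.012,0,0,0,0,0,-1],[0.018,0,0,0,0,0,-1],[0.024,0,0,0,0,0,-1],[0.03,0,0,0,0,0,-1],[0.03,0,0,0,0,0,-1]]'
python3 -c "
from h import *
import pickle
q,r,o=pose();s=snapshot('wrist');cv2.imwrite('pics/w6.png',s['image']);pickle.dump((q,r.as_matrix(),s),open('w6.pkl','wb'))
s=snapshot('scene');cv2.imwrite('pics/s6.png',cv2.resize(s['image'][120:320,180:420],None,fx=3,fy=3))"
```

```text
clock: 8.65
tool_pos: [0.5252, 0.0151, 0.1834]
orientation: [180.0, 0.0, 4.8]
force: [-1.1, 0.8, -0.3]
opening: 0.0003
```

View pics/w6.png

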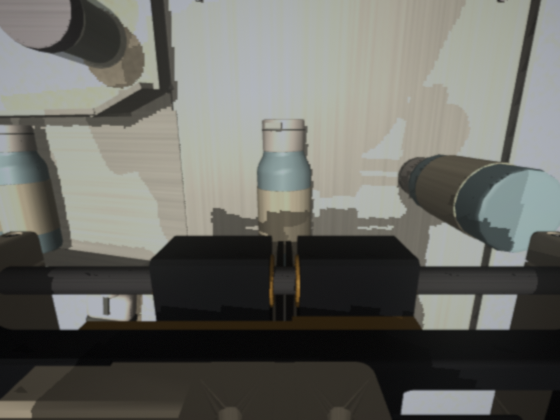

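View pics/s6.png

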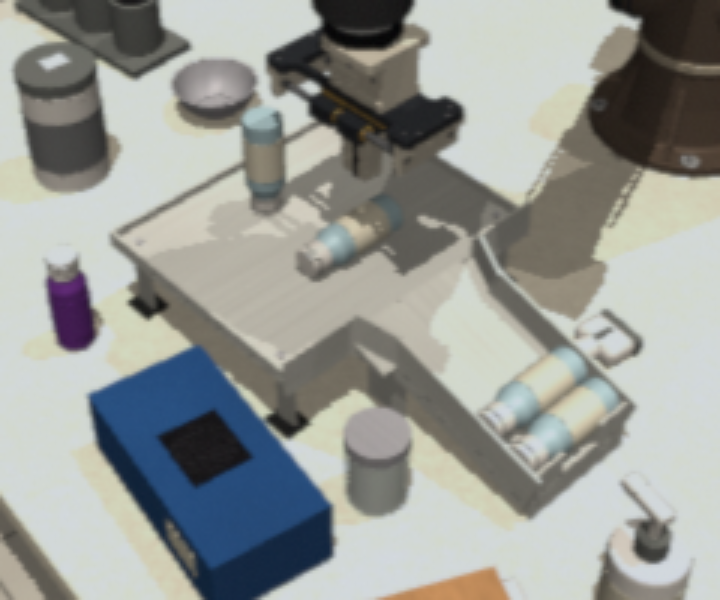

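```bash
cat >> h.py <<'E'
def rk(p):
    d=np.array(p)[:2]-RO;a=np.radians(RY);return d@np.array([[np.cos(a),-np.sin(a)],[np.sin(a),np.cos(a)]])
E
python3 - <<'E'
from h import *
import pickle
q,Rm,s=pickle.load(open("w6.pkl","rb"))
print("tcp",q,rk(q))
for n,p,z in[("capend",(284,121),.111),("top capend",(284,121),.127),("shoulder L",(258,165),.111),("R",(312,165),.111),("body L",(257,205),.111),("R",(312,205),.111)]:
    print(n,wray(q,Rm,s,p,z).round(4),rk(wray(q,Rm,s,p,z)).round(4))
E
```

```text
tcp [0.52516008 0.01510412 0.18338327] [-0.0164696 -0.0863367]
capend [0.6018 0.0204 0.111 ] [ 0.0603 -0.0873]
top capend [0.6013 0.0204 0.127 ] [ 0.0599 -0.0873]
shoulder L [0.5676 0.0377 0.111 ] [ 0.0277 -0.0673]
R [ 0.5711 -0.0039  0.111 ] [ 0.0277 -0.109 ]
body L [0.5357 0.0366 0.111 ] [-0.0043 -0.0658]
R [ 0.5393 -0.0074  0.111 ] [-0.0042 -0.1099]
```

Run:
```python
from h import *
q,r,o=pose();print(o["joint_pos"].round(1))
P=w(-.010,-.128,.23);go(P,4.7-90);go(w(-.010,-.128,.103),4.7-90)
```

```text
[ 23.1   8.4 -21.7  -0.  -59.9  71.7]
clock 8.75 shift [ 0.0069  0.0416 -0.0466] turn [3.0000e-04 3.0000e-04 1.5728e+00]
clock 8.75 shift [0.0069 0.0416 0.0804] turn [3.0000e-04 3.0000e-04 1.5728e+00]
```

```bash
python3 -m pendant '[[0.007,0.02,-0.03,0,0,0.18,-0.23],[0.007,0.042,-0.046,0,0,0.36,-0.23],[0.007,0.042,-0.046,0,0,0.54,-0.23],[0.007,0.042,-0.046,0,0,0.72,-0.23],[0.007,0.042,-0.046,0,0,0.9,-0.23],[0.007,0.042,-0.046,0,0,1.08,-0.23],[0.007,0.042,-0.046,0,0,1.26,-0.23],[0.007,0.042,-0.046,0,0,1.44,-0.23],[0.007,0.042,-0.046,0,0,1.572,-0.23],[0.007,0.042,-0.046,0,0,1.572,-0.23],[0.007,0.042,-0.03,0,0,1.572,-0.23]]'
python3 - <<'E'
from h import *
import pickle
q,r,o=pose();print(o["joint_pos"].round(1),o["opening"],o["orientation"],rk(q))
go(w(-.010,-.128,.103),4.7-90)
s=snapshot('wrist');cv2.imwrite('pics/w7.png',s['image']);pickle.dump((q,r.as_matrix(),s),open('w7.pkl','wb'))
E
```

```text
clock: 10.12
tool_pos: [0.536, -0.026, 0.2141]
orientation: [-179.8, 0.0, -85.1]
force: [-1.0, 0.6, -0.7]
opening: 0.0337
[ 18.2   7.9 -18.    0.  -63.9 -13.2] 0.033726051120906056 [-1.79845203e+02  2.22891232e-02 -8.50659791e+01] [-0.00903557 -0.12820022]
clock 10.12 shift [-0.0002  0.0013  0.1111] turn [-0.0027  0.0004  0.0041]
```

View pics/w7.png

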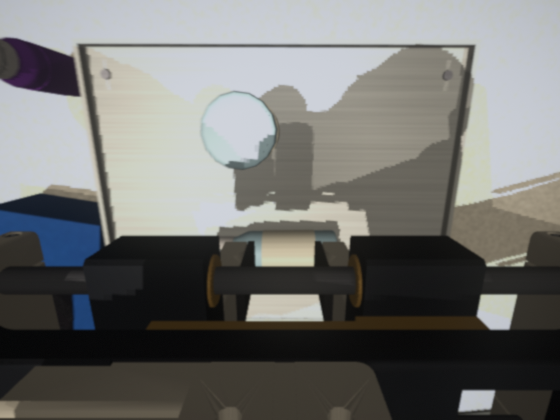

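Run:
```python
from h import *
import pickle
q,Rm,s=pickle.load(open("w7.pkl","rb"))
for p,z in[((238,131),.208),((238,169),.208),((286,237),.120),((80,46),.1),((473,46),.1)]:
    print(p,rk(wray(q,Rm,s,p,z)).round(4))
```

```text
(238, 131) [ 0.0163 -0.199 ]
(238, 169) [ 0.017  -0.1787]
(286, 237) [-0.0103 -0.1062]
(80, 46) [ 0.161 -0.266]
(473, 46) [-0.164 -0.267]
```

```bash
python3 -m pendant '[[-0.001,0.001,0.04,0,0,0.004,-0.23],[-0.001,0.001,0.08,0,0,0.004,-0.23],[-0.001,0.001,0.111,0,0,0.004,-0.23],[-0.001,0.001,0.111,0,0,0.004,-0.23]]'
python3 -m pendant '[[-0.006,0,0,0,0,0,-0.23],[-0.013,0,0,0,0,0,-0.23],[-0.021,0,0,0,0,0,-0.23],[-0.030,0,0,0,0,0,-0.23],[-0.040,0,0,0,0,0,-0.23],[-0.050,0,0,0,0,0,-0.23]]'
python3 - <<'E'
from h import *
q,r,o=pose();print(rk(q),o["orientation"])
s=snapshot('wrist');cv2.imwrite('pics/w8.png',s['image'])
s=snapshot('scene');cv2.imwrite('pics/s8.png',cv2.resize(s['image'][120:320,180:420],None,fx=3,fy=3))
E
```

```text
clock: 10.68
tool_pos: [0.532, -0.0259, 0.0998]
orientation: [179.7, -0.1, -85.4]
force: [-0.1, 0.6, 0.7]
opening: 0.0334
clock: 11.42
tool_pos: [0.5302, 0.0254, 0.1026]
orientation: [-180.0, 0.0, -85.5]
force: [-0.2, 0.3, 0.0]
opening: 0.0339
[-0.01061921 -0.07651425] [-1.79993344e+02  3.12681164e-03 -8.54598365e+01]
```

View pics/s8.png

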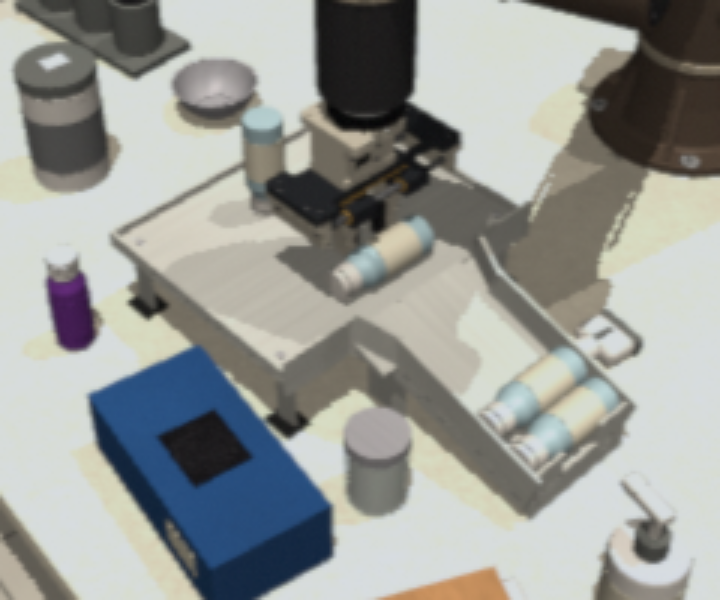

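View pics/w8.png

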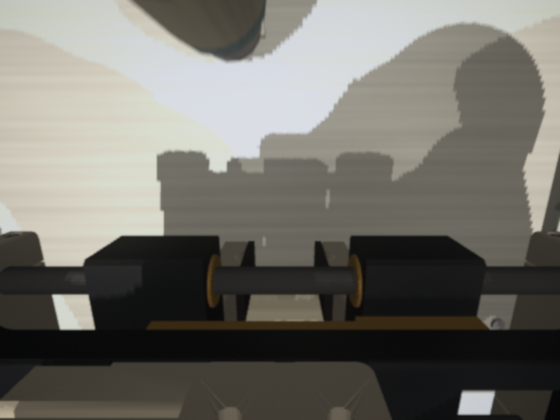

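```bash
python3 -m pendant '[[-0.01,0,0,0,0,0,-0.23],[-0.02,0,0,0,0,0,-0.23],[-0.03,0,0,0,0,0,-0.23],[-0.038,0,0,0,0,0,-0.23],[-0.046,0,0,0,0,0,-0.23],[-0.052,0,0,0,0,0,-0.23],[-0.056,0,0,0,0,0,-0.23],[-0.058,0,0,0,0,0,-0.23]]'
python3 - <<'E'
from h import *
q,r,o=pose();print(rk(q),o["orientation"])
s=snapshot('scene');cv2.imwrite('pics/s9.png',cv2.resize(s['image'][120:320,180:420],None,fx=3,fy=3))
E
```

```text
clock: 12.52
tool_pos: [0.5257, 0.0826, 0.1025]
orientation: [180.0, 0.0, -85.5]
force: [-0.5, 0.2, 0.5]
opening: 0.0338
[-0.01045047 -0.01912686] [ 1.79998427e+02  9.93593735e-04 -8.54686636e+01]
```

View pics/s9.png

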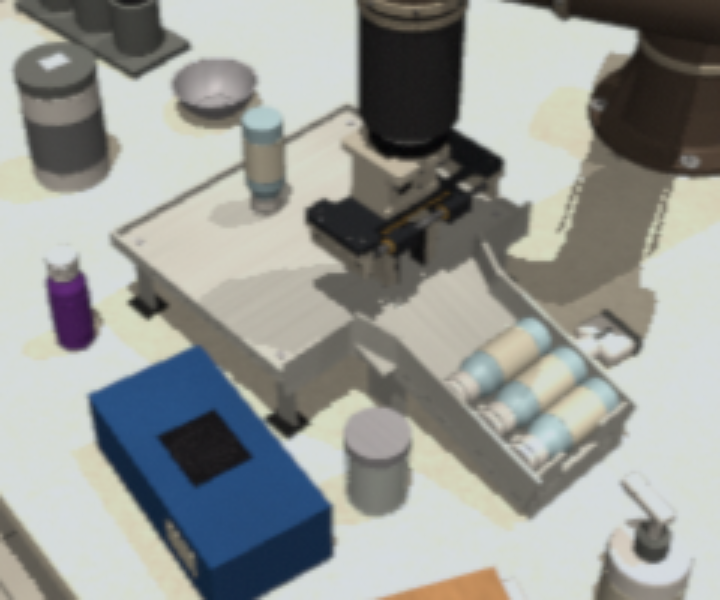

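Run:
```python
from h import *
go(w(.0163,-.199,.25),4.7)
```

```text
clock 12.57 shift [ 0.1799 -0.0273 -0.1475] turn [-1.0000e-04  0.0000e+00 -1.5738e+00]
```

```bash
python3 -m pendant '[[0,0,-0.05,0,0,-0.1,0],[0.01,0,-0.1,0,0,-0.28,1],[0.03,-0.005,-0.14,0,0,-0.46,1],[0.07,-0.01,-0.148,0,0,-0.64,1],[0.12,-0.02,-0.148,0,0,-0.82,1],[0.17,-0.027,-0.148,0,0,-1,1],[0.18,-0.027,-0.148,0,0,-1.18,1],[0.18,-0.027,-0.148,0,0,-1.36,1],[0.18,-0.027,-0.148,0,0,-1.54,1],[0.18,-0.027,-0.148,0,0,-1.574,1],[0.18,-0.027,-0.148,0,0,-1.574,1],[0.18,-0.027,-0.148,0,0,-1.574,1]]'
python3 - <<'E'
from h import *
import pickle
q,r,o=pose();print(rk(q),o["orientation"],o["opening"],o["joint_pos"].round(0))
go(w(.0163,-.199,.148),4.7)
s=snapshot('wrist');cv2.imwrite('pics/w10.png',s['image']);pickle.dump((q,r.as_matrix(),s),open('w10.pkl','wb'))
E
```

```text
clock: 14.08
tool_pos: [0.5668, -0.0948, 0.2506]
orientation: [-180.0, 0.0, 4.6]
force: [-0.7, 0.7, 0.2]
opening: 0.0877
[ 0.01599145 -0.19932303] [-1.79998467e+02  1.27626569e-03  4.58516610e+00] 0.08766809140797245 [ 10.  10. -10.  -0. -70.  85.]
clock 14.07 shift [ 0.0003 -0.0003  0.1026] turn [-0.     0.    -0.002]
```

View pics/w10.png

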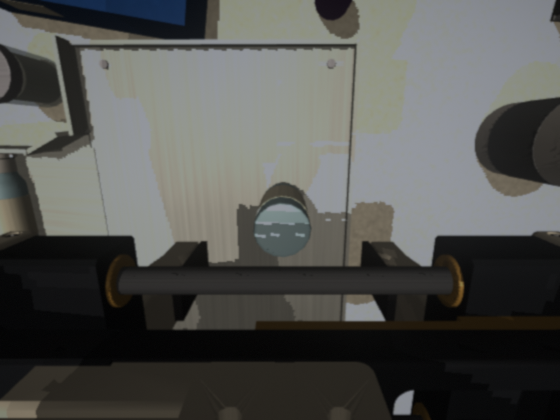

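```bash
python3 -m pendant '[[0,0,0.04,0,0,0,1],[0,0,0.08,0,0,0,1],[0,0,0.102,0,0,0,1],[0,0,0.102,0,0,0,1],[0,0,0.102,0,0,0,-1],[0,0,0.102,0,0,0,-1],[0,0,0.102,0,0,0,-1],[0,0,0.102,0,0,0,-1],[0,0,0.102,0,0,0,-1],[0,0,0.102,0,0,0,-1]]'
```

```text
clock: 15.38
tool_pos: [0.5669, -0.0949, 0.1487]
orientation: [180.0, -0.0, 4.7]
force: [-0.0, -0.8, 0.9]
opening: 0.0414
```

```bash
python3 -m pendant '[[0.006,-0.006,0,0,0,0,-1],[0.016,-0.016,0,0,0,0,-1],[0.028,-0.028,0,0,0,0,-1],[0.04,-0.04,0,0,0,0,-1],[0.05,-0.051,0,0,0,0,-1],[0.057,-0.058,0,0,0,0,-1],[0.059,-0.06,0,0,0,0,-1],[0.059,-0.06,0,0,0,0,-1],[0.059,-0.06,0,0,0,0,1],[0.059,-0.06,0,0,0,0,1],[0.059,-0.06,0,0,0,0,1],[0.059,-0.06,0,0,0,0,1]]'
python3 - <<'E'
from h import *
q,r,o=pose();print(rk(q),o["orientation"],o["opening"])
s=snapshot('scene');cv2.imwrite('pics/s11.png',cv2.resize(s['image'][120:320,180:420],None,fx=3,fy=3))
s=snapshot('wrist');cv2.imwrite('pics/w11.png',s['image'])
E
```

```text
clock: 16.88
tool_pos: [0.6207, -0.0302, 0.1484]
orientation: [-180.0, 0.0, 4.7]
force: [-0.0, -0.1, 0.0]
opening: 0.0764
[ 0.07499043 -0.13935232] [-1.79993529e+02  5.57620831e-03  4.70348567e+00] 0.07637949780364255
```

View pics/s11.png

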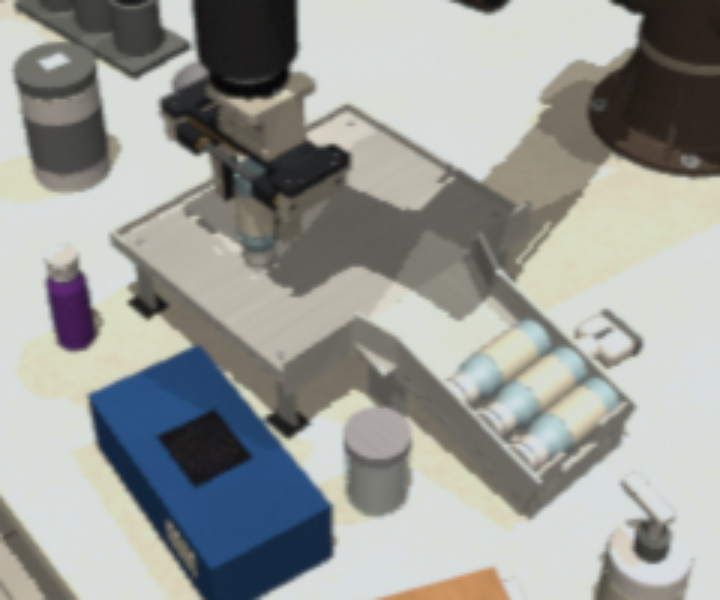

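View pics/w11.png

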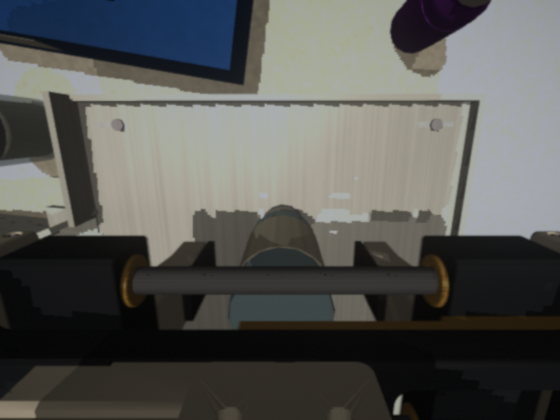

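```bash
python3 -m pendant '[[0,0,-0.04,0,0,0,1],[0,0,-0.08,0,0,0,1],[0,0,-0.08,0,0,0,-1],[0.02,0,-0.08,0,0,0,-1],[0.048,0,-0.08,0,0,0,-1],[0.048,0,-0.08,0,0,0,-1],[0.048,0,-0.06,0,0,0,-1],[0.048,0,-0.037,0,0,0,-1],[0.048,0,-0.037,0,0,0,-1],[0.048,0,-0.037,0,0,0,-1],[0.048,0,-0.037,0,0,0,-1]]'
python3 - <<'E'
from h import *
s=snapshot('wrist');cv2.imwrite('pics/w12.png',s['image'])
s=snapshot('scene');cv2.imwrite('pics/s12.png',cv2.resize(s['image'][120:320,180:420],None,fx=3,fy=3))
E
```

```text
clock: 18.35
tool_pos: [0.669, -0.0263, 0.1868]
orientation: [-180.0, -0.1, 4.7]
force: [1.2, -0.7, -0.2]
opening: 0.0036
```

View pics/w12.png

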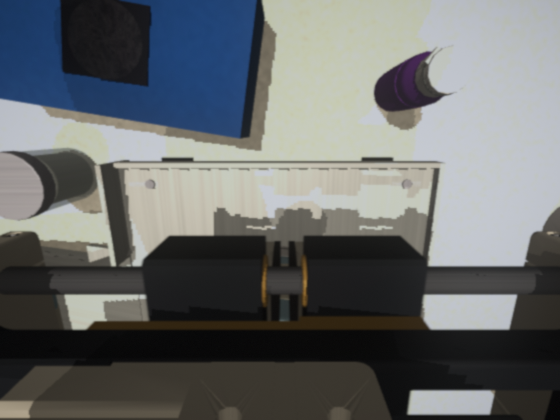

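View pics/s12.png

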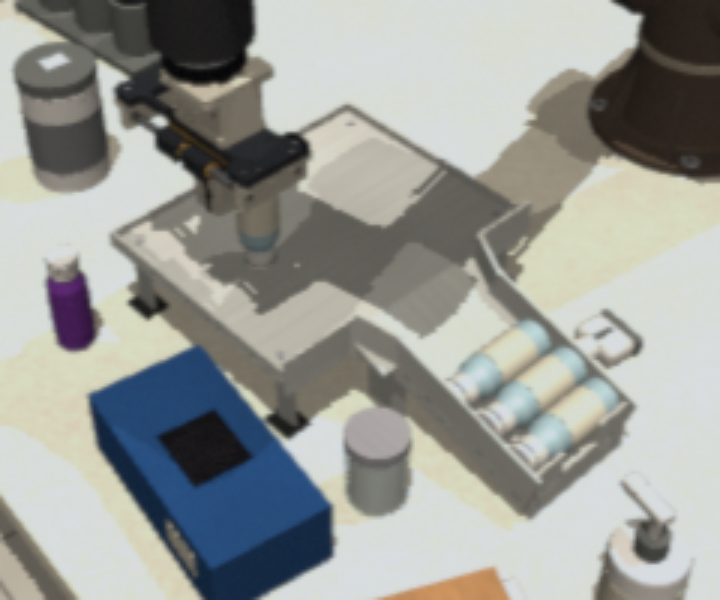

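```bash
python3 -m pendant '[[-0.012,0,0,0,0,0,-1],[-0.018,0,0,0,0,0,-1],[-0.024,0,0,0,0,0,-1],[-0.03,0,0,0,0,0,-1],[-0.036,0,0,0,0,0,-1],[-0.042,0,0,0,0,0,-1],[-0.047,0,0,0,0,0,-1],[-0.052,0,0,0,0,0,-1],[-0.057,0,0,0,0,0,-1],[-0.062,0,0,0,0,0,-1],[-0.062,0,0,0,0,0,-1],[-0.062,0,0,0,0,0,-1]]'
python3 - <<'E'
from h import *
s=snapshot('scene');cv2.imwrite('pics/s13.png',cv2.resize(s['image'][120:320,180:420],None,fx=3,fy=3))
s=snapshot('top');cv2.imwrite('pics/t13.png',cv2.resize(s['image'][160:305,185:385],None,fx=4,fy=4))
E
```

```text
clock: 19.95
tool_pos: [0.6069, -0.0314, 0.1856]
orientation: [-180.0, -0.0, 4.7]
force: [0.1, 0.7, 0.5]
opening: 0.0003
```

View pics/s13.png

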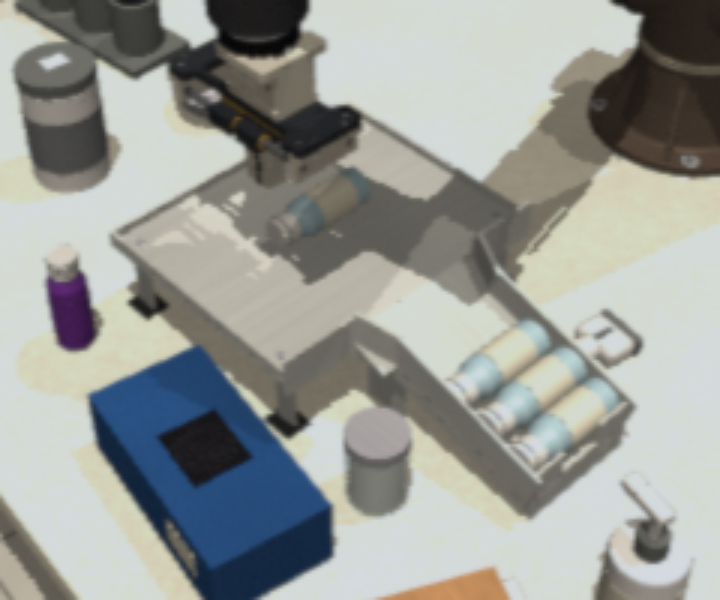

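View pics/t13.png

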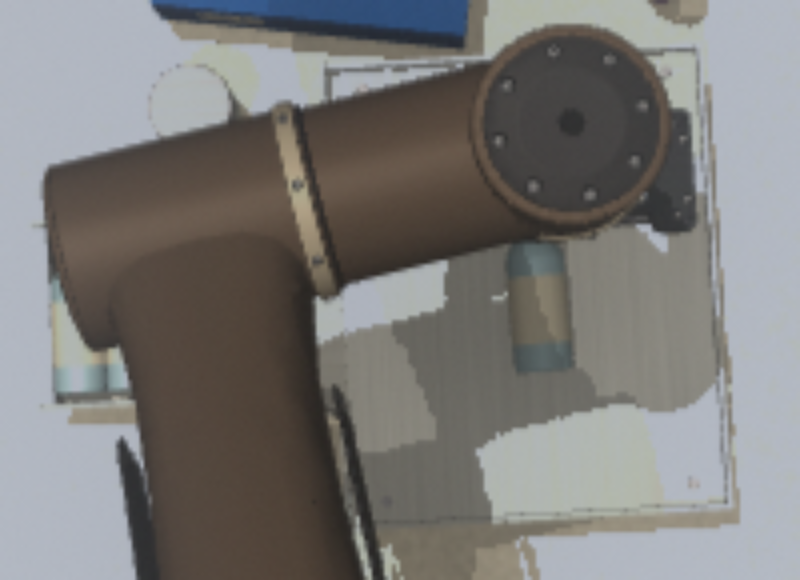

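Run:
```python
from h import *
s=snapshot("top")
for p,z in[((544,370),.111),((515,365),.111),((573,365),.111),((509,255),.111),((566,255),.111)]:
    print(p,rk(ray(s,(185+p[0]/4-.4,160+p[1]/4-.4),z)).round(4))
y=-.138-.040
go(w(-.01,y,.23),4.7-90)
```

```text
(544, 370) [-0.0624 -0.1431]
(515, 365) [-0.0576 -0.1226]
(573, 365) [-0.06  -0.164]
(509, 255) [ 0.0213 -0.1232]
(566, 255) [ 0.0189 -0.164 ]
clock 20.1 shift [-0.0711  0.0386 -0.0445] turn [1.000e-04 0.000e+00 1.571e+00]
```

```bash
python3 -m pendant '[[-0.01,0,-0.035,0,0,0.16,-0.23],[-0.04,0.02,-0.045,0,0,0.34,-0.23],[-0.073,0.044,-0.045,0,0,0.52,-0.23],[-0.073,0.044,-0.045,0,0,0.7,-0.23],[-0.073,0.044,-0.045,0,0,0.88,-0.23],[-0.073,0.044,-0.045,0,0,1.06,-0.23],[-0.073,0.044,-0.045,0,0,1.24,-0.23],[-0.073,0.044,-0.045,0,0,1.42,-0.23],[-0.073,0.044,-0.045,0,0,1.571,-0.23],[-0.073,0.044,-0.045,0,0,1.571,-0.23],[-0.073,0.044,-0.045,0,0,1.571,-0.23]]'
python3 - <<'E'
from h import *
import pickle
q,r,o=pose();print(o["joint_pos"].round(1),o["opening"],o["orientation"],rk(q))
go(w(-.012,-.183,.103),4.7-90)
s=snapshot('wrist');cv2.imwrite('pics/w14.png',s['image']);pickle.dump((q,r.as_matrix(),s),open('w14.pkl','wb'))
for p,z in[((286,237),.120)]: print(rk(wray(q,r.as_matrix(),s,p,z)))
E
```

```text
clock: 21.48
tool_pos: [0.5376, -0.0813, 0.2305]
orientation: [180.0, 0.0, -85.1]
force: [0.1, 0.4, 0.3]
opening: 0.0336
[ 12.1   8.  -15.6  -0.  -66.4  -7.2] 0.03356757271711271 [ 1.79999100e+02  4.41884235e-04 -8.51108823e+01] [-0.01193543 -0.18339331]
clock 21.48 shift [-4.000e-04  1.000e-04  1.275e-01] turn [0.     0.     0.0033]
[-0.01360726 -0.15535642]
```

View pics/w14.png

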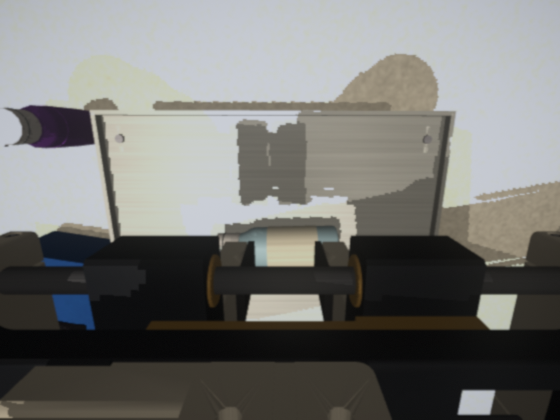

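```bash
python3 -m pendant '[[0.004,0,0.04,0,0,0.003,-0.23],[0.004,0,0.08,0,0,0.003,-0.23],[0.004,0,0.12,0,0,0.003,-0.23],[0.004,0,0.1275,0,0,0.003,-0.23],[0.004,0,0.1275,0,0,0.003,-0.23]]'
python3 -m pendant '[[-0.006,0,0,0,0,0,-0.23],[-0.013,0,0,0,0,0,-0.23],[-0.021,0,0,0,0,0,-0.23],[-0.030,0,0,0,0,0,-0.23],[-0.040,0,0,0,0,0,-0.23],[-0.050,0,0,0,0,0,-0.23],[-0.060,0,0,0,0,0,-0.23],[-0.070,0,0,0,0,0,-0.23]]'
python3 - <<'E'
from h import *
q,r,o=pose();print(rk(q),o["orientation"])
s=snapshot('scene');cv2.imwrite('pics/s15.png',cv2.resize(s['image'][120:320,180:420],None,fx=3,fy=3))
E
```

```text
clock: 22.15
tool_pos: [0.5384, -0.0853, 0.1036]
orientation: [180.0, -0.0, -85.4]
force: [-0.4, -0.4, 0.4]
opening: 0.0335
clock: 23.15
tool_pos: [0.5323, -0.0148, 0.103]
orientation: [180.0, -0.0, -85.5]
force: [-0.1, -0.2, 0.6]
opening: 0.0338
[-0.01178045 -0.11668696] [ 1.79995250e+02 -1.63113520e-03 -8.54666714e+01]
```

View pics/s15.png

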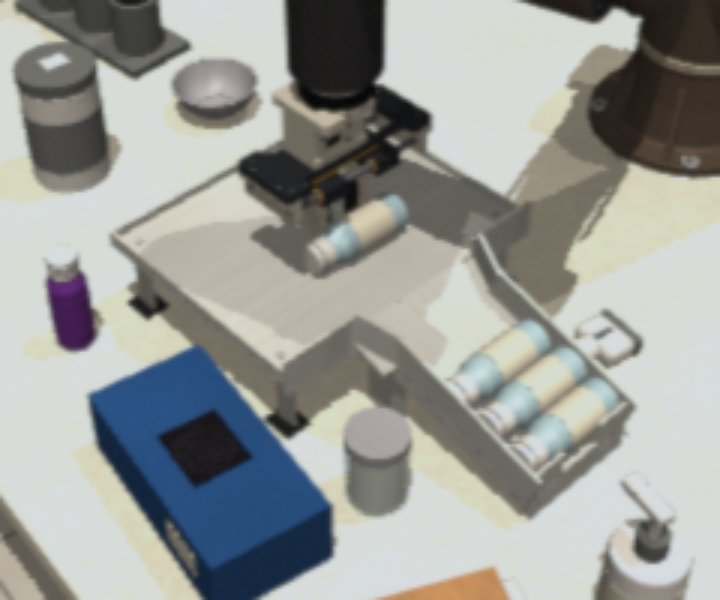

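```bash
python3 -m pendant '[[-0.01,0,0,0,0,0,-0.23],[-0.02,0,0,0,0,0,-0.23],[-0.03,0,0,0,0,0,-0.23],[-0.04,0,0,0,0,0,-0.23],[-0.05,0,0,0,0,0,-0.23],[-0.06,0,0,0,0,0,-0.23],[-0.07,0,0,0,0,0,-0.23],[-0.08,0,0,0,0,0,-0.23],[-0.087,0,0,0,0,0,-0.23],[-0.093,0,0,0,0,0,-0.23],[-0.097,0,0,0,0,0,-0.23],[-0.097,0,0,0,0,0,-0.23]]'
python3 -m pendant '[[0,0,0,0,0,0,-0.23],[0.01,0,-0.03,0,0,0,-0.23],[0.03,0,-0.09,0,0,0,-0.23],[0.05,0,-0.15,0,0,0,-0.23],[0.07,0,-0.2,0,0,0,-0.23],[0.09,0,-0.2,0,0,0,-0.23],[0.09,0,-0.2,0,0,0,-0.23],[0.09,0,-0.2,0,0,0,-0.23]]'
python3 - <<'E'
from h import *
s=snapshot('scene');cv2.imwrite('pics/s16.png',cv2.resize(s['image'][120:320,180:420],None,fx=3,fy=3))
s=snapshot('top');cv2.imwrite('pics/t16.png',s["image"]);cv2.imwrite('pics/t16c.png',cv2.resize(s['image'][160:305,185:385],None,fx=4,fy=4))
E
```

```text
clock: 24.7
tool_pos: [0.5247, 0.0814, 0.103]
orientation: [-180.0, 0.0, -85.5]
force: [-0.6, -0.2, 0.4]
opening: 0.0339
clock: 25.7
tool_pos: [0.5315, -0.0085, 0.3025]
orientation: [179.9, -0.0, -85.5]
force: [-0.3, 0.1, -1.6]
opening: 0.0338
```

View pics/s16.png

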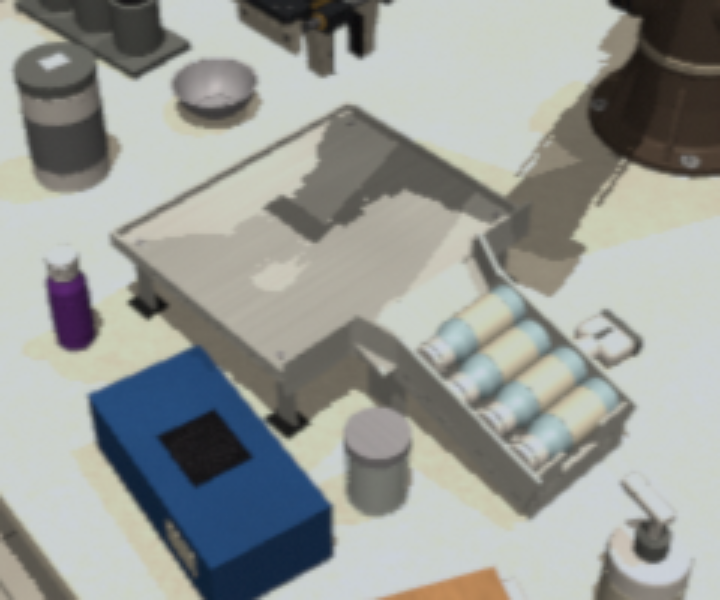

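View pics/t16c.png

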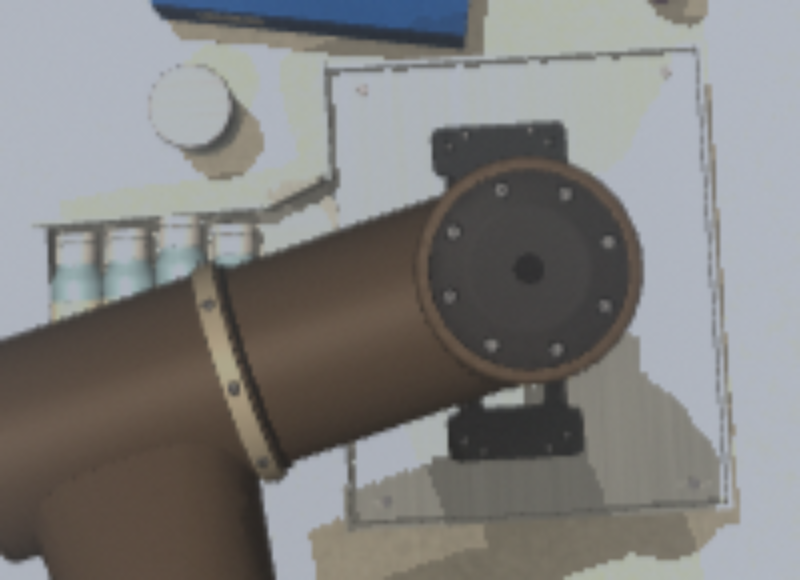

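Run:
```python
from h import *
s=snapshot("top")
for p,y in[((75,229),.195),((125,227),.155),((179,217),.114),((234,222),.074)]:
    z=.09-y*np.tan(np.radians(16))+.0218+.008
    print(y,rk(ray(s,(185+p[0]/4-.4,160+p[1]/4-.4),z)).round(4))
```

```text
0.195 [0.0617 0.1957]
0.155 [0.0602 0.1568]
0.114 [0.0644 0.1152]
0.074 [0.0576 0.0741]
```

All four row positions match the expected 195/155/114/74 mm to about 2 mm, and the caps are all on +x. The arm is clear, so I'm handing in.

Run:
```python
from h import *
import cv2
a=cv2.imread('pics/top0.png');b=cv2.imread('pics/t16.png')
cv2.imwrite('pics/cmp.png',cv2.resize(np.hstack([a,b]),(800,300)))
print(ctrl.get_obs()["clock"]);print(ctrl.close_job())
```

```text
25.85
the job is handed in; nothing more can be done
None
```

View pics/cmp.png

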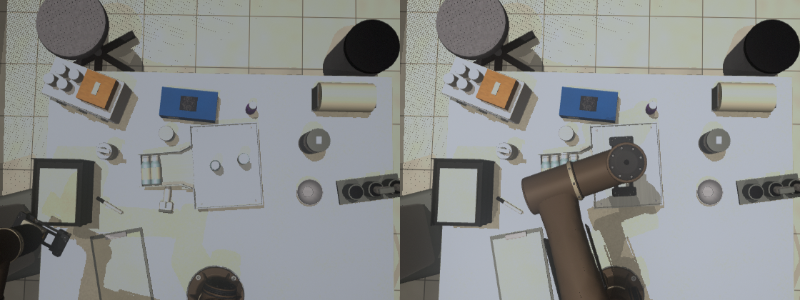

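Both gel bottles are loaded: all four now lie in a row in the lane with their caps on the +x side. I handed the job in at 25.9 s, with the gripper raised clear of the rack.

**How each bottle was moved:**
- I gripped each bottle upright and slid it sideways on the tray without lifting it.
- I pushed `bottle_a` over at the top toward +x, and `bottle_b`, which stood on its cap, toward −x.
- I rolled each one square through the mouth with two spread fingers.

**Last checks (top camera):**
- The cap ends sit at rack y = 196, 157, 115 and 74 mm, against the expected 195, 155, 114 and 74.
- They lie at rack x = 58 to 64 mm. `bottle_a` is the furthest to +x, about 2 mm inside the cheek, which is within measuring error.
- Nothing around the rack appears to have moved, comparing the first and last top views. The arm hid the probe in the last one, but the scene view shows it in place.

**Disagreement:** the scene camera read rack y about 5–8 mm higher than the top and wrist cameras. I used those two, which agreed with each other, and all the contacts fell where they predicted.

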